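# Tray the pump valve blocks, stubs in their channels

### The arm

A 6-joint arm with a two-finger parallel gripper is mounted at the origin on the work surface. World frame = base frame: x ahead of the robot, y to its left, z up, the work surface at z = 0. Lengths are in m, angles in degrees, forces in N, time in s.
With the tool pointing down it reaches from about 0.35 to 0.875 m from the base axis. Payload 4.2 kg.
Tool frame: the origin (TCP) lies midway between the tips of the shut fingers; the grasp point (between the pads) lies 19 mm behind it; z points along the fingers, y is the line along which they close (so a half turn about z gives the same grasp; the last joint's range is limited). The gripper opens to 87 mm and grips with 3 to 60 N. Pads are 19 mm wide; open, the fingers measure 117 mm over their backs; the gripper's body (75 mm by 190 mm) begins 51 mm behind the grasp point.
Start: joints at [-55.944, 22.042, 0.453, 0, -68.411, -14.817], TCP at [0.206, -0.59, 0.223] pointing down, gripper open.
Joint ranges: [-179.83, 179.83], [-69.29, 118.12], [-61.27, 80.66], [-181.25, 117.63], [-171.15, -9.14], [-177.46, 177.46]. Speed limits (degrees/s): [159.86, 159.86, 180, 180, 180, 180].

### API

Orientations are given as a 3x3 rotation matrix whose columns are the frame's x, y, z axes.
In Python, from station import r, cams gives the robot as it stands.
- The arm moves only by the tool play_rows, never from a script. Its argument "commands" is text: rows parted by semicolons, each of 6 numbers parted by spaces: the shift along the world's x, y, z normalised to -1 to 1, where 1 is 30 mm, then the turn, a rotation vector about the world's x, y, z normalised to -1 to 1, where 1 is 0.15 rad. A call has 1 to 20 rows; each row shifts and turns the commanded pose from where the row before left it; what a row does not reach is not made up. A row lasts 1/10 s, in which the tool goes at most 50 mm and 8.59 degrees, less where a joint would pass 70% of its speed; a pose out of reach is approached as far as the arm can. A call with a number of a shift or a turn outside -1 to 1 is refused whole. A call with a gripper value outside its range is refused whole. "grip" is the finger opening in mm, from 0 to 87, set as the call begins (left out, the last holds). The fingers move at their own pace and stop on an object; the grip force is fixed at half the most. Time passes only in rows, so rows that do not move let the fingers close. It gives the time, the measured TCP pose, the force, the opening and the grip force at its end, in the units of the state.
- r.sense(): the state, without advancing time (a new reading comes with each control period).
- cams.capture(name): name is "side" or "top" or "wrist"; returns (picture, depth): 480x640x3 uint8, blue, green, red; 480x640 float32, m along the optical axis (not along the pixel's ray), 0 where there is no reading.
- cams.camera_info(name): a dict with "mtx" (3x3 intrinsics, pixels), "R" (3x3) and "t" (3): a world point X has camera coordinates R X + t. Camera axes: x right, y down, z forward; pixel columns grow to the right and rows downward; lengths in m; the calibration is good to about 2 mm. The wrist camera is an equidistant fisheye: a pixel r from the principal point sees the ray r / f radians off the axis. A picture is of the moment at which its call begins: read the wrist's pose just before it. camera_info takes no time and is no camera call; for the wrist camera it gives the pose at the moment of the call.
- r.finish_job(): hands the job in; it is judged then, once.
The state is a dict: "time_s": time; "joints": joint angles; "joint_velocities": joint speeds; "effort": joint torques, N m; "tcp_pos": TCP position; "ee_rot": TCP orientation; "wrist_force": force on the tool from outside, world axes, zero at the start; "moment": the same for the moment, N m; "gripper_width": opening from 0.0 (shut) to 1.0 (fully open); "gripper_force": force on a finger pad.
Only numpy, scipy, OpenCV 4.12 (cv2) and the standard library are available. Lean on these libraries where they do the work, as an engineer would, in place of code of your own. Each camera call takes 0.05 s, during which the arm holds its last target. There are 200 camera calls.

### The job

Put the two loose aluminium valve blocks into the two empty pockets of the red tray, one in each (it does not matter which goes where), turned like the block already there: the brass stub in its channel and the block flat on the pocket floor. Set them down gently rather than dropping them, and leave the block in the middle pocket and the dark steel packing block where they are.

Things in the scene. Friction and masses are not known exactly. Their poses are not given: they have to be found in the camera images.
- valve_a_mid (a point): First loose valve block, lying on the black mat on the bench: cast aluminium, body 60 (x) x 36 (y) x 40 high mm, 0.24 kg, with one brass pipe stub, 16 mm diameter, 20 mm long, out of its +x end, axis 10 mm above the underside. The point is the centre of the body, 20 mm above the underside; x points out along the stub, z up.
- valve_b_mid (a point): Second loose valve block, the same as the first, elsewhere on the mat: cast aluminium, body 60 (x) x 36 (y) x 40 high mm, 0.24 kg, with one brass pipe stub, 16 mm diameter, 20 mm long, out of its +x end, axis 10 mm above the underside. The point is the centre of the body, 20 mm above the underside; x points out along the stub, z up.
- valve_a_stub (a point): Tip of the first loose block's brass stub, on the stub's axis: 50 mm along x from the block's centre and 10 mm above the underside.
- valve_b_stub (a point): Tip of the second loose block's brass stub, likewise.
- pocket_left (a point): Left (+y) end pocket of the fixed red tray: the point is the middle of its floor, 4 mm above the bench; empty. 76 (x) x 52 (y) mm inside, walls 10 mm high above the floor; the 22 mm thick wall at its +x end is cut through by a central channel 30 mm wide, level with the floor, for the stub. x points to the channel, z up. The filled middle pocket is 96 mm away along its -y.
- pocket_right (a point): Right (-y) end pocket of the fixed red tray: the point is the middle of its floor, 4 mm above the bench; empty. 76 (x) x 52 (y) mm inside, walls 10 mm high above the floor; the 22 mm thick wall at its +x end is cut through by a central channel 30 mm wide, level with the floor, for the stub. x points to the channel, z up. The filled middle pocket is 96 mm away along its +y.
- valve_c_mid (a point): Valve block already lying properly in the tray's middle pocket, the same as the loose ones; to be left alone. The point is the centre of its body, 24 mm above the bench; x points out along its stub.
- blank_mid (a point): Dark steel packing block on the mat, 60 (x) x 36 (y) x 40 (z) mm, without a stub; to be left alone. The point is its centre.
Things that resemble listed ones, but are neither listed nor needed, are in the scene too. Leave any blue or purple look-alike of the part that bears valve_a_mid alone. What is shaped like the part that bears valve_b_mid but orange or purple is not meant.

How it is judged (in metres and radians):
At the end, for the whole second after the job is handed in: One loose block at rest in each end pocket: centre within 16 mm of the pocket's in plan and 15-24 mm above its floor, tilt under 0.12 rad, length within 0.31 rad of the channel, stub tip 35 mm or more to the channel side. Middle block within 12 mm, dark block within 20 mm of its start (((horizontal distance between valve_a_mid and pocket_left below 0.016 m and z of valve_a_mid in the frame of pocket_left between 0.015 and 0.024 m and x of valve_a_stub in the frame of pocket_left above 0.035 m and angle between the x axis of valve_a_mid and the x axis of pocket_left, either way round below 0.31 rad) or (horizontal distance between valve_a_mid and pocket_right below 0.016 m and z of valve_a_mid in the frame of pocket_right between 0.015 and 0.024 m and x of valve_a_stub in the frame of pocket_right above 0.035 m and angle between the x axis of valve_a_mid and the x axis of pocket_right, either way round below 0.31 rad)) and angle between each of valve_a_mid, valve_b_mid's own z axis and vertical below 0.12 rad and linear speed of each of valve_a, valve_b below 0.02 m/s and ((horizontal distance between valve_b_mid and pocket_left below 0.016 m and z of valve_b_mid in the frame of pocket_left between 0.015 and 0.024 m and x of valve_b_stub in the frame of pocket_left above 0.035 m and angle between the x axis of valve_b_mid and the x axis of pocket_left, either way round below 0.31 rad) or (horizontal distance between valve_b_mid and pocket_right below 0.016 m and z of valve_b_mid in the frame of pocket_right between 0.015 and 0.024 m and x of valve_b_stub in the frame of pocket_right above 0.035 m and angle between the x axis of valve_b_mid and the x axis of pocket_right, either way round below 0.31 rad)) and horizontal distance between valve_a_mid and valve_b_mid above 0.12 m and distance of valve_c_mid from where it was at the start of the episode below 0.012 m and distance of blank_mid from where it was at the start of the episode below 0.02 m); the robot touches nothing.
It fails at once if the first loose valve block is dropped or thrown (moves faster than 0.6 m/s while the fingers do not hold it) (linear speed of valve_a above 0.6 m/s and contact force between valve_a and the fingers below 0.05 N).
It fails at once if the second loose valve block is dropped or thrown (moves faster than 0.6 m/s while the fingers do not hold it) (linear speed of valve_b above 0.6 m/s and contact force between valve_b and the fingers below 0.05 N).
It fails at once if the valve block in the middle pocket is moved by more than 15 mm (distance of valve_c_mid from where it was at the start of the episode above 0.015 m).
It fails at once if the dark steel packing block is moved by more than 25 mm (distance of blank_mid from where it was at the start of the episode above 0.025 m).
It also fails if it takes over 67 s, if anything falls off the work surface, if the arm or the gripper's body presses on something with over 40 N, if the wrist force passes 120 N, or if a joint passes its speed limit or range.

## Working session

There is one attempt and no reset: what is moved stays moved. The work goes in short steps, Python scripts to look and compute and a tool call to move; the robot and the scene stay as the last step left them, time stands still between calls to the robot, and variables do not carry over. Pictures are saved under pics/ and viewed, at most 10 in all, crops included, and the job is handed in when it is done.

Besides the shell and the picture viewer there is one more tool, called after ">>>" as name(argument=value, ...) on one line, values as JSON. play_rows: Moves the arm, as the interface text tells. Scaled input: -1 to 1 covers 30 mm each way for a shift and 0.15 rad each way for a turn. Its arguments: {"type":"object","properties":{"commands":{"type":"string"},"grip":{"type":"number"}},"required":["commands"]}

```bash
mkdir -p pics; python3 - <<'E'
from station import r,cams
import cv2,numpy as np
for n in("top","side"):
    p,d=cams.capture(n); cv2.imwrite(f"pics/{n}0.png",p); np.save(f"{n}_d.npy",d)
    i=cams.camera_info(n); np.savez(f"{n}.npz",**{k:np.array(i[k]) for k in("mtx","R","t")})
    C=-np.array(i["R"]).T@np.array(i["t"]); print(n,C,np.array(i["R"])[2],(d>0).mean())
s=r.sense(); print(s["time_s"],s["tcp_pos"],s["ee_rot"])
E
```

```text
top [0.34388718 0.02762534 1.01267482] [ 0.21144048 -0.02541102 -0.97706049] 0.9960579427083334
side [0.41082536 0.55867741 0.56235947] [ 0.15262315 -0.71639521 -0.68079665] 0.9958854166666666
0.1 [ 0.20577707 -0.58958286  0.22155811] [[-9.44206010e-01 -3.29354543e-01 -7.71242058e-04]
 [-3.29355425e-01  9.44204197e-01  1.85407607e-03]
 [ 1.17561609e-04  2.00464253e-03 -9.99997984e-01]]
```

View pics/top0.png

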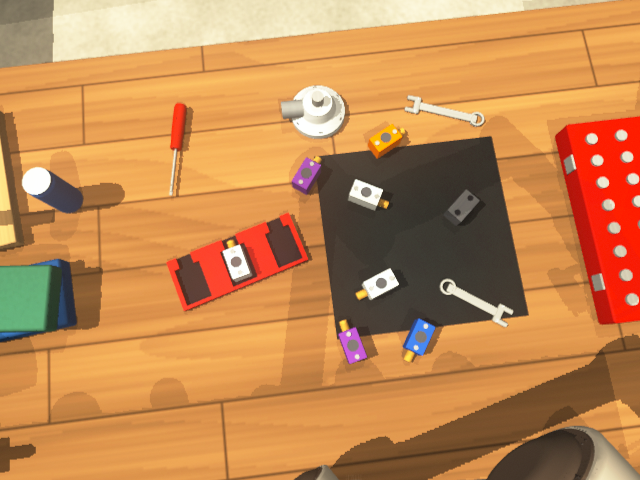

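View pics/side0.png

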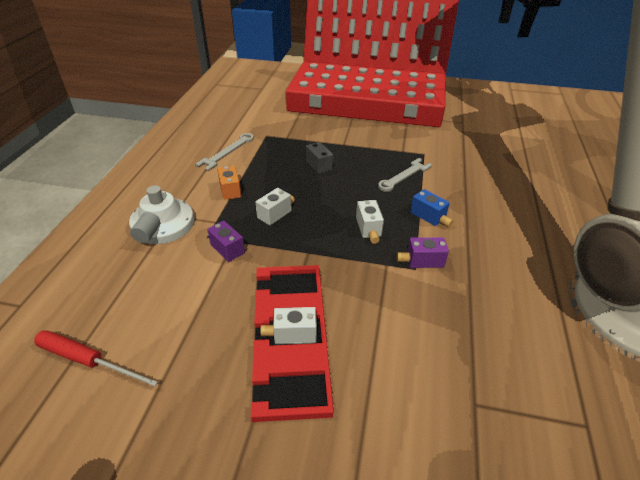

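The top view shows the loose blocks at (367,194), with the stub to the lower right, and at (380,284), with the stub to the lower left. The red tray is centred near (238,261), and its channels face up and left in the image. The dark block is at (463,207). The side view agrees.

```bash
cat >m.py <<'E'
import cv2,numpy as np
def load(n):
    z=np.load(n+".npz"); return z["mtx"],z["R"],z["t"]
def plane(n,uv,h):
    K,R,t=load(n); uv=np.asarray(uv,float).reshape(-1,2)
    ray=np.c_[uv,np.ones(len(uv))]@np.linalg.inv(K).T@R; C=-R.T@t
    return C+ray*((h-C[2])/ray[:,2:])
def world(n,d):
    K,R,t=load(n); v,u=np.mgrid[:480,:640]
    X=(np.dstack([u,v,np.ones_like(u)])@np.linalg.inv(K).T)*d[...,None]
    return (X-t)@R
E
python3 - <<'E'
from m import *
import cv2
p=cv2.imread("pics/top0.png"); d=np.load("top_d.npy"); W=world("top",d)
hsv=cv2.cvtColor(p,cv2.COLOR_BGR2HSV); H,S,V=cv2.split(hsv); z=W[...,2]
for nm,(u,v) in dict(A=(367,194),B=(380,284),C=(236,262),dark=(463,207)).items():
    roi=np.zeros((480,640),bool); roi[v-32:v+33,u-32:u+33]=1
    m=(roi&(z>.033)&(z<.06)).astype(np.uint8)
    if nm!="dark": m&=(~((S>110)&(H>8)&(H<35))).astype(np.uint8)
    m=cv2.morphologyEx(m,cv2.MORPH_OPEN,np.ones((3,3)))
    n,l,st,c=cv2.connectedComponentsWithStats(m); k=1+np.argmax(st[1:,4]); mm=l==k
    h=np.median(z[mm]); P=plane("top",np.argwhere(mm)[:,::-1],h)
    rc=cv2.minAreaRect(P[:,:2].astype(np.float32)*1000)
    bx=cv2.boxPoints(rc); e=bx[1]-bx[0]; f=bx[2]-bx[1]; L=e if np.hypot(*e)>np.hypot(*f) else f
    print(nm,"h",h,"rect",np.round(rc[0]),np.round(rc[1]),"axis",np.degrees(np.arctan2(L[1],L[0])),"mean",P.mean(0)[:2])
    br=roi&(S>140)&(H>12)&(H<32)&(z>.008)&(z<.03)
    if br.sum() and nm!="dark":
        Q=W[br]; print("  brass",br.sum(),np.median(Q,0), np.degrees(np.arctan2(*(np.median(Q,0)-P.mean(0))[1::-1])))
red=((H<8)|(H>172))&(S>150)&(V>90)
roi=np.zeros_like(red); roi[205:315,160:315]=1
m=(roi&red&(z>.008)&(z<.022))
P=plane("top",np.argwhere(m)[:,::-1],.014); print("tray z",np.median(z[m]))
rc=cv2.minAreaRect(P[:,:2].astype(np.float32)*1000); print("tray",rc)
# pocket floors: dark pixels
bl=(roi&(V<75)&(z<.012)).astype(np.uint8)
n,l,st,c=cv2.connectedComponentsWithStats(bl)
for k in range(1,n):
    if st[k,4]>150:
        Q=plane("top",np.argwhere(l==k)[:,::-1],.004); print("floor",st[k],c[k],cv2.minAreaRect(Q[:,:2].astype(np.float32)*1000), np.median(z[l==k]))
mat=plane("top",[[420,250]],0);print("mat z",z[240:260,410:430].mean(), "table z",z[380:400,300:340].mean())
E
```

```text
A h 0.04123726042778604 rect [ 630. -102.] [59. 38.] axis 60.948307 mean [ 0.63036446 -0.10195914]
  brass 74 [ 0.61036072 -0.13671363  0.01758854] -119.9235586772891
B h 0.04133633379537366 rect [ 448. -105.] [36. 60.] axis -69.33124 mean [ 0.4477272  -0.10503943]
  brass 84 [ 0.43427338 -0.06755504  0.01759422] 109.74396031438323
C h 0.04526923640664264 rect [521. 165.] [61. 37.] axis 14.220917 mean [0.52137908 0.16504705]
  brass 48 [0.5652495  0.17569172 0.02120577] 13.638614531714213
dark h 0.04116708804145544 rect [ 581. -289.] [36. 63.] axis -49.326553 mean [ 0.5807996  -0.28882958]
tray z 0.015058478108276704
tray ((529.8761596679688, 167.98753356933594), (105.65983581542969, 262.1551513671875), 15.834261894226074)
mat z 0.0016088007860791203 table z 0.005067609704321373
```

>>> play_rows(commands="0.833 0.956 -0.14 0 0 0.283;0.833 0.956 -0.14 0 0 0.283;0.833 0.956 -0.14 0 0 0.283;0.833 0.956 -0.14 0 0 0.283;0.833 0.956 -0.14 0 0 0.283;0.833 0.956 -0.14 0 0 0.283;0.833 0.956 -0.14 0 0 0.283;0.833 0.956 -0.14 0 0 0.283;0.833 0.956 -0.14 0 0 0.283;0.833 0.956 -0.14 0 0 0.283;0.833 0.956 -0.14 0 0 0.283;0.833 0.956 -0.14 0 0 0.283;0.833 0.956 -0.14 0 0 0.283;0.833 0.956 -0.14 0 0 0.283;0.833 0.956 -0.14 0 0 0.283;0.833 0.956 -0.14 0 0 0.283;0.833 0.956 -0.14 0 0 0.283;0 0 0 0 0 0;0 0 0 0 0 0", grip=87)

```text
time_s: 2.0
tcp_pos: [0.6305, -0.1017, 0.1501]
ee_rot: [[-0.49, -0.872, -0.002], [-0.872, 0.49, 0.0], [0.001, 0.002, -1.0]]
wrist_force: [0.0, -0.4, 1.0]
gripper_width: 1.001
gripper_force: 0.0
```

```bash
python3 - <<'E'
from station import r,cams
from m import *
s=r.sense(); R=np.array(s["ee_rot"]); print(s["time_s"],s["tcp_pos"],"yaw_y",np.degrees(np.arctan2(R[1,1],R[0,1])),R[:,2],np.round(s["joints"],1))
a=np.radians(15.3); ex=np.array([np.cos(a),np.sin(a)]); ey=np.array([-ex[1],ex[0]])
o=[]
for n,(x,y,w,h) in dict(top=(150,190,180,140),side=(235,250,110,180)).items():
    p=cv2.imread(f"pics/{n}0.png"); K,Rc,t=load(n)
    p=cv2.resize(p[y:y+h,x:x+w],None,fx=3,fy=3,interpolation=cv2.INTER_CUBIC)
    for c in [(.4965,.2583),(.5475,.0733)]:
        q=np.array([[*(np.array(c)+i*.038*ex+j*.026*ey),.004] for i,j in((1,1),(1,-1),(-1,-1),(-1,1))])
        uv=cv2.projectPoints(q,cv2.Rodrigues(Rc)[0],t,K,None)[0].reshape(-1,2)
        cv2.polylines(p,[np.int32((uv-[x,y])*3)],True,(0,255,0),1)
    o.append(p)
H=max(i.shape[0] for i in o)
im=np.hstack([cv2.copyMakeBorder(i,0,H-i.shape[0],0,0,cv2.BORDER_CONSTANT) for i in o]); im=cv2.resize(im,None,fx=.9,fy=.9)
print(im.shape); cv2.imwrite("pics/pock.png",im)
E
```

```text
2.0 [ 0.63054997 -0.10174617  0.15005195] yaw_y 150.64814017706414 [-2.17804308e-03  1.63345208e-05 -9.99997628e-01] [  5.3  26.6  -3.1  -0.  -60.4 -34.7]
(486, 783, 3)
```

View pics/pock.png

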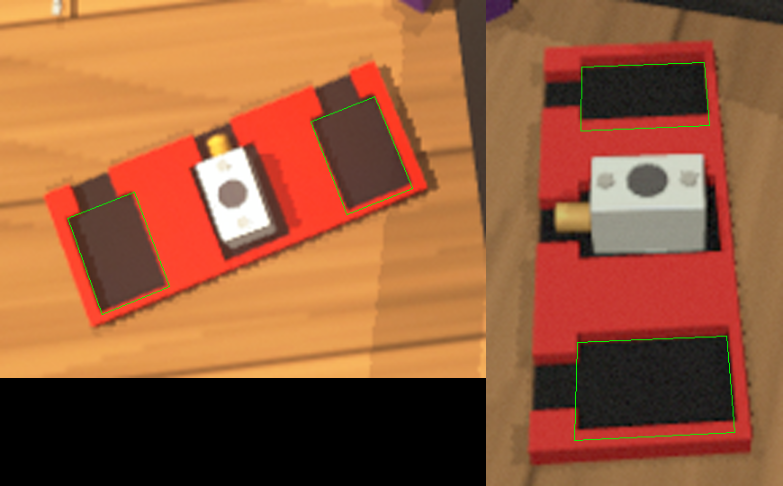

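The crop shows the computed pocket outlines lying on both empty pockets to within about 2 px in both views. Now I'll grasp A.

>>> play_rows(commands="0 0 -0.7 0 0 0;0 0 -0.7 0 0 0;0 0 -0.7 0 0 0;0 0 -0.7 0 0 0;0 0 -0.6 0 0 0;0 0 -0.5 0 0 0;0 0 -0.3 0 0 0;0 0 -0.2 0 0 0;0 0 0 0 0 0;0 0 0 0 0 0")

```text
time_s: 3.0
tcp_pos: [0.6312, -0.1028, 0.0199]
ee_rot: [[-0.491, -0.871, 0.001], [-0.871, 0.491, -0.0], [-0.0, -0.001, -1.0]]
wrist_force: [0.1, -0.6, 0.8]
gripper_width: 0.997
gripper_force: 0.0
```

>>> play_rows(commands="0 0 0 0 0 0;0 0 0 0 0 0;0 0 0 0 0 0;0 0 0 0 0 0;0 0 0 0 0 0;0 0 0 0 0 0;0 0 0 0 0 0;0 0 0 0 0 0;0 0 0 0 0 0;0 0 0 0 0 0;0 0 0 0 0 0;0 0 0 0 0 0", grip=20)

```text
time_s: 4.2
tcp_pos: [0.6311, -0.1025, 0.0193]
ee_rot: [[-0.491, -0.871, 0.001], [-0.871, 0.491, -0.0], [-0.0, -0.001, -1.0]]
wrist_force: [1.1, -0.7, 0.9]
gripper_width: 0.408
gripper_force: 30.0
```

>>> play_rows(commands="0 0 0.3 0 0 0;0 0 0.5 0 0 0;0 0 0.6 0 0 0;0 0 0.6 0 0 0;0 0 0.6 0 0 0;0 0 0.5 0 0 0;0 0 0.3 0 0 0;0 0 0 0 0 0;0 0 0 0 0 0")

```text
time_s: 5.1
tcp_pos: [0.6299, -0.1023, 0.1204]
ee_rot: [[-0.491, -0.871, -0.002], [-0.871, 0.491, 0.001], [0.0, 0.002, -1.0]]
wrist_force: [-1.2, 0.9, -1.8]
gripper_width: 0.41
gripper_force: 30.0
```

>>> play_rows(commands="-0.14 0.293 0 0 0 0.785;-0.14 0.293 0 0 0 0.785;-0.14 0.293 0 0 0 0.785;-0.14 0.293 0 0 0 0.785;-0.14 0.293 0 0 0 0.785;-0.14 0.293 0 0 0 0.785;-0.14 0.293 0 0 0 0.785;-0.14 0.293 0 0 0 0.785;-0.14 0.293 0 0 0 0.785;-0.14 0.293 0 0 0 0.785;-0.14 0.293 0 0 0 0.785;-0.14 0.293 0 0 0 0.785;-0.14 0.293 0 0 0 0.785;-0.14 0.293 0 0 0 0.785;-0.14 0.293 0 0 0 0.785;-0.14 0.293 0 0 0 0.785;-0.14 0.293 0 0 0 0.785;-0.14 0.293 0 0 0 0.785;-0.14 0.293 0 0 0 0.785;-0.14 0.293 0 0 0 0.785")

```text
time_s: 7.1
tcp_pos: [0.5456, 0.0734, 0.1199]
ee_rot: [[0.962, 0.272, -0.003], [0.272, -0.962, -0.001], [-0.003, 0.0, -1.0]]
wrist_force: [0.0, 0.6, -3.0]
gripper_width: 0.41
gripper_force: 30.0
```

>>> play_rows(commands="0 0 0 0 0 0;0 0 0 0 0 0;0 0 0 0 0 0")

```text
time_s: 7.4
tcp_pos: [0.5467, 0.0729, 0.1207]
ee_rot: [[0.964, 0.266, -0.001], [0.266, -0.964, -0.0], [-0.001, 0.0, -1.0]]
wrist_force: [0.2, 0.0, -2.2]
gripper_width: 0.41
gripper_force: 30.0
```

```bash
python3 - <<'E'
from station import r,cams
from m import *
s=r.sense(); R=np.array(s["ee_rot"]); print(s["time_s"],s["tcp_pos"],"yaw_y",np.degrees(np.arctan2(R[1,1],R[0,1])),R[:,2],np.round(s["joints"],1))
p,d=cams.capture("side"); q,_=cams.capture("wrist")
cv2.imwrite("pics/s1.png",np.hstack([cv2.resize(p,(400,300)),cv2.resize(q,(400,300))]))
E
```

```text
7.4 [0.54669125 0.07287631 0.12069693] yaw_y -74.60017322565969 [-8.82974638e-04 -3.99949553e-04 -9.99999530e-01] [ 24.4  20.5 -18.   -0.  -51.6  81. ]
```

View pics/s1.png

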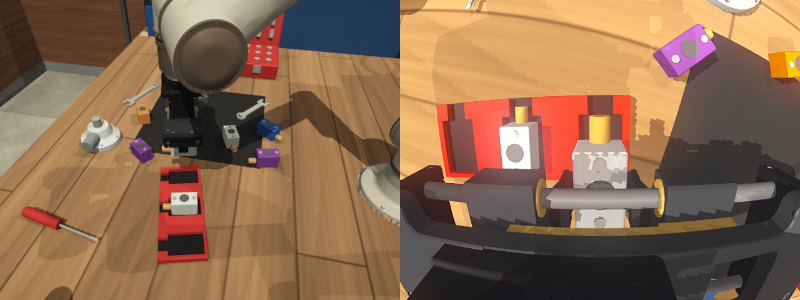

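The wrist view shows A gripped, level, with its stub pointing along the channel direction. Lowering it now.

>>> play_rows(commands="0 0 -0.5 0 0 0;0 0 -0.5 0 0 0;0 0 -0.5 0 0 0;0 0 -0.5 0 0 0;0 0 -0.4 0 0 0;0 0 -0.3 0 0 0;0 0 -0.2 0 0 0;0 0 -0.1 0 0 0;0 0 -0.05 0 0 0;0 0 -0.05 0 0 0;0 0 0 0 0 0;0 0 0 0 0 0")

```text
time_s: 8.7
tcp_pos: [0.547, 0.0734, 0.0285]
ee_rot: [[0.964, 0.268, 0.001], [0.268, -0.964, 0.0], [0.001, -0.0, -1.0]]
wrist_force: [0.3, 0.1, -2.5]
gripper_width: 0.408
gripper_force: 30.0
```

>>> play_rows(commands="0 0 -0.03 0 0 0;0 0 -0.03 0 0 0;0 0 -0.03 0 0 0;0 0 0 0 0 0")

```text
time_s: 9.1
tcp_pos: [0.5467, 0.0733, 0.0253]
ee_rot: [[0.964, 0.268, -0.0], [0.268, -0.964, -0.0], [-0.0, 0.0, -1.0]]
wrist_force: [1.1, -0.9, -1.9]
gripper_width: 0.41
gripper_force: 30.0
```

>>> play_rows(commands="0 0 -0.03 0 0 0;0 0 -0.03 0 0 0;0 0 0 0 0 0;0 0 0 0 0 0")

```text
time_s: 9.5
tcp_pos: [0.5468, 0.0733, 0.0236]
ee_rot: [[0.964, 0.268, -0.0], [0.268, -0.964, -0.0], [-0.0, 0.0, -1.0]]
wrist_force: [0.0, -0.1, -2.0]
gripper_width: 0.41
gripper_force: 30.0
```

>>> play_rows(commands="0 0 -0.03 0 0 0;0 0 0 0 0 0;0 0 0 0 0 0")

```text
time_s: 9.8
tcp_pos: [0.547, 0.0734, 0.0232]
ee_rot: [[0.963, 0.268, 0.001], [0.268, -0.963, 0.0], [0.001, 0.0, -1.0]]
wrist_force: [-1.9, -0.5, 1.6]
gripper_width: 0.41
gripper_force: 30.0
```

>>> play_rows(commands="0 0 0 0 0 0;0 0 0 0 0 0;0 0 0 0 0 0;0 0 0 0 0 0;0 0 0 0 0 0;0 0 0.3 0 0 0;0 0 0.6 0 0 0;0 0 0.8 0 0 0;0 0 0.8 0 0 0;0 0 0.8 0 0 0;0 0 0.6 0 0 0;0 0 0.3 0 0 0;0 0 0 0 0 0;0 0 0 0 0 0", grip=60)

```text
time_s: 11.2
tcp_pos: [0.5462, 0.0732, 0.1481]
ee_rot: [[0.964, 0.267, -0.001], [0.267, -0.964, -0.0], [-0.001, -0.0, -1.0]]
wrist_force: [0.6, 0.2, 0.1]
gripper_width: 0.689
gripper_force: 0.0
```

>>> play_rows(commands="-0.219 -0.396 0 0 0 -0.661;-0.219 -0.396 0 0 0 -0.661;-0.219 -0.396 0 0 0 -0.661;-0.219 -0.396 0 0 0 -0.661;-0.219 -0.396 0 0 0 -0.661;-0.219 -0.396 0 0 0 -0.661;-0.219 -0.396 0 0 0 -0.661;-0.219 -0.396 0 0 0 -0.661;-0.219 -0.396 0 0 0 -0.661;-0.219 -0.396 0 0 0 -0.661;-0.219 -0.396 0 0 0 -0.661;-0.219 -0.396 0 0 0 -0.661;-0.219 -0.396 0 0 0 -0.661;-0.219 -0.396 0 0 0 -0.661;-0.219 -0.396 0 0 0 -0.661;0 0 0 0 0 0;0 0 0 0 0 0;0 0 0 0 0 0", grip=87)

```text
time_s: 13.0
tcp_pos: [0.4483, -0.1046, 0.1483]
ee_rot: [[0.348, -0.937, -0.001], [-0.937, -0.348, -0.0], [-0.0, 0.001, -1.0]]
wrist_force: [0.2, 0.4, 0.4]
gripper_width: 1.0
gripper_force: 0.0
```

```bash
python3 - <<'E'
from station import r,cams
from m import *
s=r.sense(); R=np.array(s["ee_rot"]); print(s["time_s"],s["tcp_pos"],"yaw_y",np.degrees(np.arctan2(R[1,1],R[0,1])))
p,d=cams.capture("side"); q,_=cams.capture("top")
cv2.imwrite("pics/s2.png",np.hstack([cv2.resize(p[150:450,150:450],(400,400)),cv2.resize(q[150:350,150:350],(400,400))]))
W=world("top",d*0+_); z=W[...,2]
m=np.zeros((480,640),np.uint8); m[190:330,160:320]=((z>.038)&(z<.055))[190:330,160:320]
n,l,st,c=cv2.connectedComponentsWithStats(m)
for k in range(1,n):
    if st[k,4]>150:
        P=plane("top",np.argwhere(l==k)[:,::-1],.044); print(st[k,4],np.median(z[l==k]),cv2.minAreaRect(P[:,:2].astype(np.float32)*1000))
E
```

```text
13.0 [ 0.4483393  -0.10461778  0.1483215 ] yaw_y -159.61214760219215
```

View pics/s2.png

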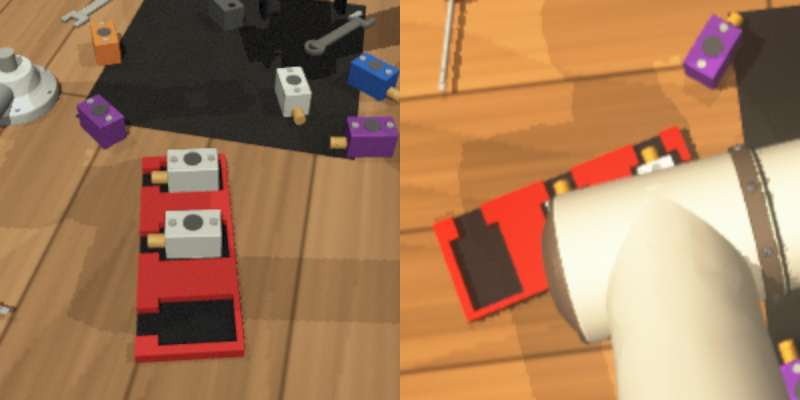

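Side view: A sits flat in the right pocket with its stub in the channel, beside the middle block. Next is B.

>>> play_rows(commands="0 0 -0.7 0 0 0;0 0 -0.7 0 0 0;0 0 -0.7 0 0 0;0 0 -0.7 0 0 0;0 0 -0.6 0 0 0;0 0 -0.45 0 0 0;0 0 -0.3 0 0 0;0 0 -0.2 0 0 0;0 0 0 0 0 0;0 0 0 0 0 0")

```text
time_s: 14.1
tcp_pos: [0.4487, -0.1048, 0.0186]
ee_rot: [[0.347, -0.938, 0.001], [-0.938, -0.347, -0.0], [0.0, -0.001, -1.0]]
wrist_force: [0.0, 0.1, 0.3]
gripper_width: 1.002
gripper_force: 0.0
```

>>> play_rows(commands="0 0 0 0 0 0;0 0 0 0 0 0;0 0 0 0 0 0;0 0 0 0 0 0;0 0 0 0 0 0;0 0 0 0 0 0;0 0 0 0 0 0;0 0 0 0 0 0;0 0 0 0 0 0;0 0 0 0 0 0;0 0 0 0 0 0;0 0 0 0 0 0", grip=20)

```text
time_s: 15.3
tcp_pos: [0.4484, -0.1049, 0.0183]
ee_rot: [[0.347, -0.938, 0.0], [-0.938, -0.347, 0.0], [0.0, -0.0, -1.0]]
wrist_force: [-0.2, -0.1, -1.1]
gripper_width: 0.41
gripper_force: 30.0
```

>>> play_rows(commands="0 0 0.3 0 0 0;0 0 0.5 0 0 0;0 0 0.6 0 0 0;0 0 0.6 0 0 0;0 0 0.6 0 0 0;0 0 0.5 0 0 0;0 0 0.3 0 0 0;0 0 0 0 0 0;0 0 0 0 0 0")

```text
time_s: 16.2
tcp_pos: [0.4476, -0.1049, 0.1199]
ee_rot: [[0.347, -0.938, -0.001], [-0.938, -0.347, 0.0], [-0.001, 0.001, -1.0]]
wrist_force: [1.0, -0.6, -2.3]
gripper_width: 0.413
gripper_force: 30.0
```

>>> play_rows(commands="0.081 0.605 0 0 0 -0.552;0.081 0.605 0 0 0 -0.552;0.081 0.605 0 0 0 -0.552;0.081 0.605 0 0 0 -0.552;0.081 0.605 0 0 0 -0.552;0.081 0.605 0 0 0 -0.552;0.081 0.605 0 0 0 -0.552;0.081 0.605 0 0 0 -0.552;0.081 0.605 0 0 0 -0.552;0.081 0.605 0 0 0 -0.552;0.081 0.605 0 0 0 -0.552;0.081 0.605 0 0 0 -0.552;0.081 0.605 0 0 0 -0.552;0.081 0.605 0 0 0 -0.552;0.081 0.605 0 0 0 -0.552;0.081 0.605 0 0 0 -0.552;0.081 0.605 0 0 0 -0.552;0.081 0.605 0 0 0 -0.552;0.081 0.605 0 0 0 -0.552;0.081 0.605 0 0 0 -0.552")

```text
time_s: 18.2
tcp_pos: [0.4962, 0.2583, 0.1187]
ee_rot: [[-0.965, -0.262, -0.003], [-0.262, 0.965, -0.002], [0.003, -0.001, -1.0]]
wrist_force: [0.1, -0.7, -1.7]
gripper_width: 0.411
gripper_force: 30.0
```

>>> play_rows(commands="0 0 0 0 0 0;0 0 0 0 0 0;0 0 0 0 0 0")

```text
time_s: 18.5
tcp_pos: [0.4962, 0.2571, 0.1194]
ee_rot: [[-0.964, -0.266, -0.002], [-0.266, 0.964, -0.001], [0.002, -0.001, -1.0]]
wrist_force: [-0.2, 0.6, -1.7]
gripper_width: 0.41
gripper_force: 30.0
```

```bash
python3 - <<'E'
from station import r,cams
from m import *
s=r.sense(); R=np.array(s["ee_rot"]); print(s["time_s"],s["tcp_pos"],"yaw_y",np.degrees(np.arctan2(R[1,1],R[0,1])))
p,d=cams.capture("side"); q,_=cams.capture("wrist")
cv2.imwrite("pics/s3.png",np.hstack([cv2.resize(p,(400,300)),cv2.resize(q,(400,300))]))
E
```

```text
18.5 [0.49622523 0.25714387 0.11941411] yaw_y 105.43894785387123
```

View pics/s3.png

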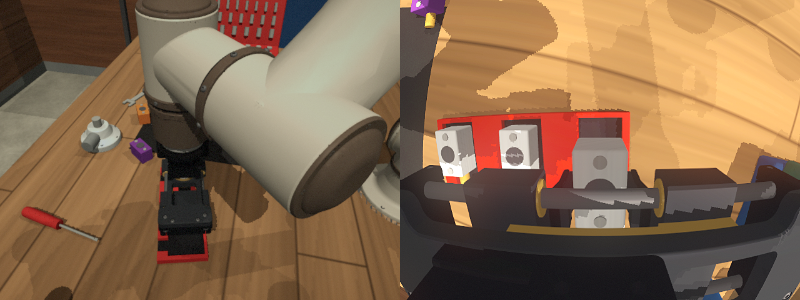

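The wrist camera now looks back toward the base. It shows B level and aligned above the left pocket, with the stub side hidden behind the gripper, on the channel end. Lowering it.

>>> play_rows(commands="0 0 -0.5 0 0 0;0 0 -0.5 0 0 0;0 0 -0.5 0 0 0;0 0 -0.5 0 0 0;0 0 -0.4 0 0 0;0 0 -0.3 0 0 0;0 0 -0.2 0 0 0;0 0 -0.1 0 0 0;0 0 -0.05 0 0 0;0 0 -0.05 0 0 0;0 0 0 0 0 0;0 0 0 0 0 0")

```text
time_s: 19.8
tcp_pos: [0.497, 0.2583, 0.0276]
ee_rot: [[-0.964, -0.266, 0.001], [-0.266, 0.964, 0.0], [-0.001, 0.0, -1.0]]
wrist_force: [-0.8, 1.0, -1.7]
gripper_width: 0.412
gripper_force: 30.0
```

>>> play_rows(commands="0 0 -0.03 0 0 0;0 0 -0.03 0 0 0;0 0 -0.03 0 0 0;0 0 -0.03 0 0 0;0 0 0 0 0 0;0 0 0 0 0 0")

```text
time_s: 20.4
tcp_pos: [0.4968, 0.2581, 0.0236]
ee_rot: [[-0.964, -0.266, -0.0], [-0.266, 0.964, -0.0], [0.0, -0.0, -1.0]]
wrist_force: [-0.1, 0.5, -2.5]
gripper_width: 0.413
gripper_force: 30.0
```

>>> play_rows(commands="0 0 -0.02 0 0 0;0 0 -0.02 0 0 0;0 0 0 0 0 0;0 0 0 0 0 0")

```text
time_s: 20.8
tcp_pos: [0.4968, 0.2581, 0.0224]
ee_rot: [[-0.964, -0.266, -0.0], [-0.266, 0.964, -0.0], [0.0, -0.0, -1.0]]
wrist_force: [-0.1, -0.1, -1.2]
gripper_width: 0.411
gripper_force: 30.0
```

>>> play_rows(commands="0 0 -0.02 0 0 0;0 0 0 0 0 0;0 0 0 0 0 0")

```text
time_s: 21.1
tcp_pos: [0.4969, 0.2581, 0.0223]
ee_rot: [[-0.964, -0.266, 0.0], [-0.266, 0.964, 0.0], [-0.0, 0.0, -1.0]]
wrist_force: [-2.1, -0.5, 3.2]
gripper_width: 0.41
gripper_force: 30.0
```

Contact. Releasing, retreating upward and moving clear.

>>> play_rows(commands="0 0 0 0 0 0;0 0 0 0 0 0;0 0 0 0 0 0;0 0 0 0 0 0;0 0 0 0 0 0;0 0 0.3 0 0 0;0 0 0.6 0 0 0;0 0 0.8 0 0 0;0 0 0.8 0 0 0;0 0 0.8 0 0 0;0 0 0.8 0 0 0;0 0 0.8 0 0 0;0 0 0.3 0 0 0;0 0 0 0 0 0", grip=60)

```text
time_s: 22.5
tcp_pos: [0.4974, 0.2586, 0.1795]
ee_rot: [[-0.964, -0.266, 0.003], [-0.266, 0.964, 0.002], [-0.003, 0.002, -1.0]]
wrist_force: [0.5, -0.3, -0.5]
gripper_width: 0.69
gripper_force: 0.0
```

>>> play_rows(commands="0 -0.9 0 0 0 0;0 -0.9 0 0 0 0;0 -0.9 0 0 0 0;0 -0.9 0 0 0 0;0 -0.9 0 0 0 0;0 -0.9 0 0 0 0;0 -0.9 0 0 0 0;0 -0.9 0 0 0 0;0 -0.9 0 0 0 0;0 -0.9 0 0 0 0;0 -0.9 0 0 0 0;0 -0.9 0 0 0 0;0 -0.9 0 0 0 0;0 -0.9 0 0 0 0;0 -0.9 0 0 0 0;0 -0.9 0 0 0 0;0 -0.9 0 0 0 0;0 -0.9 0 0 0 0;0 0 0 0 0 0;0 0 0 0 0 0")

```text
time_s: 24.5
tcp_pos: [0.4959, -0.228, 0.1762]
ee_rot: [[-0.964, -0.264, -0.003], [-0.264, 0.964, 0.001], [0.003, 0.002, -1.0]]
wrist_force: [0.1, 0.3, -0.5]
gripper_width: 0.69
gripper_force: 0.0
```

```bash
python3 - <<'E'
from station import r,cams
from m import *
p,_=cams.capture("side"); q,d=cams.capture("top")
cv2.imwrite("pics/s4.png",np.hstack([cv2.resize(p[150:450,150:450],(400,400)),cv2.resize(q[150:350,150:350],(400,400))]))
W=world("top",d); z=W[...,2]
m=np.zeros((480,640),np.uint8); m[190:330,160:320]=((z>.038)&(z<.055))[190:330,160:320]
n,l,st,c=cv2.connectedComponentsWithStats(m)
for k in range(1,n):
    if st[k,4]>150:
        P=plane("top",np.argwhere(l==k)[:,::-1],.044); print(st[k,4],np.median(z[l==k]),cv2.minAreaRect(P[:,:2].astype(np.float32)*1000))
E
```

```text
570 0.045141701906049214 ((545.5673828125, 74.03053283691406), (60.71002197265625, 35.802452087402344), 15.508056640625)
583 0.045243150542793265 ((522.1930541992188, 165.453857421875), (60.489681243896484, 36.35482406616211), 14.325389862060547)
607 0.04524925023563064 ((493.9941101074219, 257.584228515625), (61.230560302734375, 36.80929946899414), 15.438602447509766)
```

View pics/s4.png

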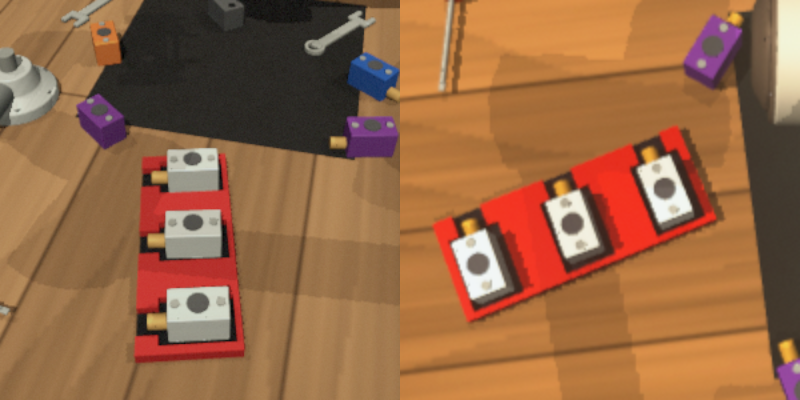

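All three blocks lie flat in their pockets with the stubs in the channels. Their tops measure the same height, within 0.1 mm. The middle block is unmoved.

```bash
python3 -c "
from station import r
print(r.finish_job())"
```

```text
the job is handed in; nothing more can be done
None
```

I put both loose valve blocks in the tray's two end pockets, flat and with their stubs in the channels, and handed the job in at about 24.6 s of the 67 s allowed; no verdict was returned.

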